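Rock a tight locating block out of a floating nest

TASK

Turn the clamp knob of the small fixture anticlockwise to its end stop so that its strap swings off the locating block. Then grip the block by its upright handle and work it out of the nest by rocking it left and right several times, letting it rise only a little with each swing: a straight pull would drag the floating nest up off its base, which must not happen. Finish while still holding the block, upright and still, over the nest and about a finger's breadth clear of it; leave the other parts on the bench where they are.

Things in the scene. Friction and masses are not known exactly. Their poses are not given: they have to be found in the camera images.
- fixture: Small fixture fixed to the bench: grey base plate 74 x 142 x 10 mm, from y = -91 to +51 mm of its origin, which lies on the bench under the nest's middle. x points away from the robot, y to its left, yaw within 0.25 rad. Four screw heads, 11 mm wide, top 54 mm above the bench, stand at x = +-25, y = +-35 mm round the block; the clamp knob's column at y = -70 mm.
- nest_mouth (a point): Middle of the top face of the dark steel nest (64 x 84 mm, 36 mm above the bench); axes as the fixture's. Below is a pocket 28 mm wide along x, 20 mm deep, in which the block stands, pinched left and right (+-y) by two sprung cheeks.
- nest_pivot (a point): Point midway between the cheeks' round noses, 4 mm below the mouth. Each nose presses with 28 N (2 N/mm, 6 mm give), friction 0.6: a straight pull (30-40 N) lifts the nest. Rocked about this point, one side going up and one down, the frictions cancel: swing 6 to 8 degrees each way about the x axis, about 1 s a swing, rising 2 mm a swing. Free after 12 mm, when the noses spring in under the foot.
- nest (a joint): Height of the floating nest off its base in m: 0 = down on its base, 0.012 = lifted to the screw heads. Only its weight (1.75 kg) holds it down. It must stay down: 4 mm of lift is too much.
- clamp_knob (a joint): Turn of the clamp knob in rad: 0 = strap points to the fixture's +y and lies 1 mm above the block's right ledge; 1.4 = end stop, fully anticlockwise seen from above, strap pointing to the robot, off the block. Starts between 0 and 0.2 and stays where it is left (friction 0.06 N m).
- knob_grip (a point): Centre of the black grip bar of the clamp knob, on the vertical turning axis, 76 mm above the bench. The bar is 12 mm thick, 36 mm long, 62 to 89 mm above the bench; its long side (this point's y axis) points along the steel strap below it, 14 mm wide, 57 mm long from the axis, 53 to 59 mm above the bench.
- block: Aluminium locating block, about 0.16 kg. Origin at the middle of its underside, z up, axes as the fixture's; seated, the origin is 16 mm above the bench. Foot 26 x 34 mm (x, y), 36 mm high, its lowest 4 mm stepped in to 24 x 26; above it the handle, 26 mm along x, 22 mm along y, 36 to 78 mm above the origin, with a 6 mm ledge left and right. Grip it across the 22 mm, tips just above the ledges.
- block_top (a point): Middle of the top of the block's handle, 78 mm above the block's origin.
- near_disc: Turned steel disc, 36 mm across, 14 mm high, loose, just left of the fixture; leave it. Origin at its underside.
- ring: Brass ring, 41 mm across, 10 mm high, loose, just right of the fixture; leave it. Origin at its underside.
- disc: Turned steel disc, 34 mm across, 13 mm high, farther right; leave it. Origin at its underside.
- slit_disc: Turned steel disc with slits, 32 mm across, 14 mm high, farther right; leave it. Origin at its underside.
- gauge_block: Steel gauge block, 30 x 15 x 18 mm, at the left; leave it. Origin at its underside.
- oil: Small oil bottle, 36 mm across, 92 mm high, at the left; leave it. Origin at its underside.
- cap: Loose cap, 50 mm across, 30 mm high, at the far right; leave it. Origin at its underside.
Things that resemble listed ones, but are neither listed nor needed, are in the scene too. There is more than one size of the block; the job needs the larger.

How it is judged:
On the way, in this order (a step that is already met when the one before it is completed fails the run):
1. the clamp knob is turned anticlockwise to its end stop (value of joint clamp_knob above 1.33 rad), for 0.2 s.
2. the block, still in the nest, leans to the left (y of block_top in the frame of nest_mouth above 0.004 m and angle between block's own z axis and vertical above 0.05 rad and z of block in the frame of nest_mouth below -0.008 m), for 0.04 s.
3. the block, still in the nest, leans to the right (y of block_top in the frame of nest_mouth below -0.004 m and angle between block's own z axis and vertical above 0.05 rad and z of block in the frame of nest_mouth below -0.008 m), for 0.04 s.
At the end, for the whole second after the job is handed in: The fingers hold the block still, upright within 0.2 rad, its underside 4 to 50 mm above the nest's mouth and within 30 mm of its middle, touching nothing of the fixture; the nest is down (within 3 mm), the knob still open (above 1.25 rad) and each bystander within 25 mm of where it stood (z of block in the frame of nest_mouth between 0.004 and 0.05 m and horizontal distance between block and nest_mouth below 0.03 m and angle between block's own z axis and vertical below 0.2 rad and linear speed of block below 0.03 m/s and contact force between the fingers and block above 1 N and contact force between block and fixture below 0.1 N and value of joint nest below 0.003 m and value of joint clamp_knob above 1.25 rad and distance of each of near_disc, ring, disc, slit_disc, gauge_block, oil, cap from where it was at the start of the episode below 0.025 m); the arm keeps its last pose, push and grip.
It fails at once if the floating nest is dragged 4 mm or more up off its base (value of joint nest above 0.004 m).
It fails at once if a bystander is knocked away or over (distance of any of near_disc, ring, disc, slit_disc, gauge_block, oil, cap from where it was at the start of the episode above 0.03 m or angle between oil's own z axis and vertical above 0.5 rad).
It also fails if it takes over 59 s, if anything falls off the work surface, if the arm or the gripper's body presses on something with over 40 N, if the wrist force passes 120 N, or if a joint passes its speed limit or range.

ROBOT

A 6-joint arm with a two-finger parallel gripper is mounted at the origin on a cart in front of the work surface, level with it; the furniture and walls round the work are solid. World frame = base frame: x ahead of the robot, y to its left, z up, the work surface at z = 0. Lengths are in m, angles in rad, forces in N, time in s.
With the tool pointing down it reaches from about 0.35 to 0.975 m from the base axis. Payload 4.9 kg.
Tool frame: the origin (TCP) lies on the front face of the gripper's body, between the roots of the fingers; the fingertips stand ctrl.finger_overhang ahead of it and the grasp point (between the pads) lies 54 mm ahead of it (ctrl.finger_overhang is the distance from the TCP to the fingertips, in m); z points along the fingers, y is the line along which they close (so a half turn about z gives the same grasp; the last joint's range is limited). The gripper opens to 85 mm and grips with 20 to 120 N. Pads are 22 mm wide; open, the fingers measure 114 mm over their backs; the gripper's body (76 mm by 85 mm) begins 54 mm behind the grasp point. The pads swing forward as they close: fully open they stand 13 mm farther back than shut.
Start: joints at [-1.324, 0.053, 1.613, -0, 1.476, -0.119], TCP at [0.224, -0.584, 0.304] pointing down, gripper open.
Joint ranges: [-3.01, 3.01], [-1.01, 2.22], [0.06, 2.58], [-1.02, 4.17], [0.09, 2.62], [-3.14, 3.14]. Speed limits (rad/s): [2.57, 2.57, 3.14, 3.14, 3.14, 3.14].

INTERFACE

Orientations are given as a rotation vector (axis times angle).
In Python, from station import ctrl, vision gives the robot as it stands. The module is installed in compiled form; this text tells all that it offers.
- The arm moves only by the tool drive_tool, never from a script. Its argument "rows" is a list of rows, each a list of 2 entries, a list of its own where there are three numbers: the shift along the tool's x, y, z in m, then the turn about the tool's z in rad. A call has 1 to 10 rows; each row shifts and turns the commanded pose from where the row before left it, along the tool's axes as they then stand; what a row does not reach is not made up. A row lasts 1/10 s, in which the tool goes at most 50 mm and 8.59 degrees, less where a joint would pass 70% of its speed; a pose out of reach is approached as far as the arm can. A call with a gripper value outside its range is refused whole. "jaw" is the closure, from 0 (fully open) to 1 (shut), set as the call begins (left out, the last holds). The fingers move at their own pace and stop on an object; "grip_force" is the grip in N (left out, the last holds). Time passes only in rows, so rows that do not move let the fingers close. It gives the time, the measured TCP pose, the force, the opening and the grip force at its end, in the units of the state.
- ctrl.get_obs(): the state, without advancing time (a new reading comes with each control period).
- vision.get_image(name): name is "scene" or "top" or "wrist"; returns a dict with "image" (420x560x3 uint8, blue, green, red), "vertical_fov" (degrees; the focal length in pixels is half the picture's height over the tangent of half this angle, whatever the lens; pixels are square), "cx", "cy" (the principal point, pixels), "R" (3x3) and "t" (3): a world point X has camera coordinates R X + t. Camera axes: x right, y down, z forward; pixel columns grow to the right and rows downward; lengths in m; the calibration is good to about 2 mm. The wrist camera is an equidistant fisheye: a pixel r from the principal point sees the ray r / f radians off the axis. A picture is of the moment at which its call begins. There is no depth.
- ctrl.finish_job(): hands the job in; it is judged then, once.
The state is a dict: "t": time; "q": joint angles; "dq": joint speeds; "effort": joint torques, N m; "tool_pos": TCP position; "tool_rot": TCP orientation; "contact_force": force on the tool from outside, world axes, zero at the start; "wrist_torque": the same for the moment, N m; "opening": finger opening in m; "grip_force": force on a finger pad.
Only numpy, scipy, OpenCV 4.12 (cv2) and the standard library are available. Lean on these libraries where they do the work, as an engineer would, in place of code of your own. Each camera call takes 0.05 s, during which the arm holds its last target. There are 200 camera calls.

## Working session

There is one attempt and no reset: what is moved stays moved. The work goes in short steps, Python scripts to look and compute and a tool call to move; the robot and the scene stay as the last step left them, time stands still between calls to the robot, and variables do not carry over. Pictures are saved under pics/ and viewed, at most 10 in all, crops included, and the job is handed in when it is done.

Besides the shell and the picture viewer there is one more tool, called after "Emit:" in YAML: its name, and indented under it one key for each argument. drive_tool: Moves the arm, as the interface text tells. Its arguments: {"type":"object","properties":{"rows":{"type":"array","items":{"type":"array"}},"jaw":{"type":"number"},"grip_force":{"type":"number"}},"required":["rows"]}

```bash
mkdir -p pics
python3 - <<'E'
from station import ctrl, vision
import cv2,numpy as np
print({k:np.round(v,3) for k,v in ctrl.get_obs().items()}, ctrl.finger_overhang)
for n in ["scene","top"]:
    d=vision.get_image(n); cv2.imwrite(f"pics/{n}0.png",d["image"]); print(n,d["vertical_fov"],d["cx"],d["cy"],np.round(d["R"],3).tolist(),np.round(d["t"],3))
E
```

```text
{'t': np.float64(0.0), 'q': array([-1.324,  0.053,  1.614, -0.   ,  1.476, -0.119]), 'dq': array([ 0.001, -0.001, -0.001,  0.   , -0.001,  0.002]), 'effort': array([-1.0000e-03, -3.9367e+01, -3.7018e+01, -0.0000e+00,  7.0000e-03,
       -0.0000e+00]), 'tool_pos': array([ 0.223, -0.583,  0.303]), 'tool_rot': array([-3.087, -0.571,  0.   ]), 'contact_force': array([ 1.147,  0.699, -0.253]), 'wrist_torque': array([ 0.001, -0.   , -0.029]), 'grip_force': np.float64(0.0), 'opening': np.float64(0.085)} 0.0726
scene 47.992424293311046 285.76533303612837 206.854273751601 [[0.711, -0.703, 0.019], [-0.291, -0.319, -0.902], [0.64, 0.636, -0.432]] [-0.355  0.218  1.053]
top 53.95833852413745 280.9712361413141 212.85696840404302 [[0.014, -0.999, 0.035], [-0.99, -0.019, -0.137], [0.138, -0.033, -0.99]] [-0.039  0.491  1.076]
```

View pics/top0.png

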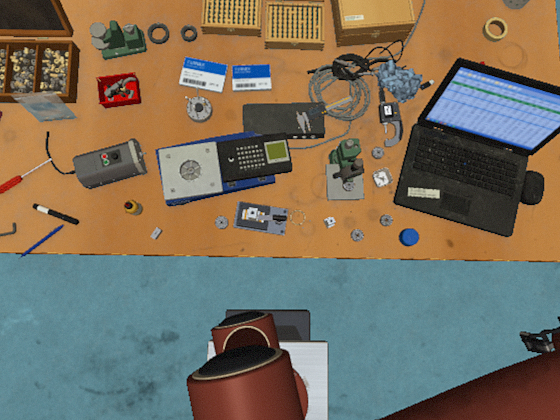

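View pics/scene0.png

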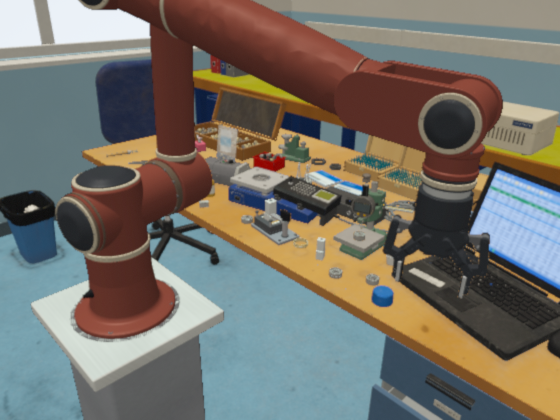

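```bash
cat > h.py <<'E'
from station import ctrl, vision
import cv2,numpy as np
from scipy.spatial.transform import Rotation as Ro
def ray(d,u,v):
    f=210/np.tan(np.radians(d["vertical_fov"]/2)); R=np.array(d["R"]);t=np.array(d["t"])
    return -R.T@t, R.T@np.array([(u-d["cx"])/f,(v-d["cy"])/f,1])
def onplane(d,u,v,z):
    c,r=ray(d,u,v); return (c+r*(z-c[2])/r[2])[:2]
def proj(d,X):
    f=210/np.tan(np.radians(d["vertical_fov"]/2)); p=np.array(d["R"])@X+np.array(d["t"]); return p[0]/p[2]*f+d["cx"],p[1]/p[2]*f+d["cy"]
def fish(d,X):
    f=210/np.tan(np.radians(d["vertical_fov"]/2)); p=np.array(d["R"])@X+np.array(d["t"]); s=np.hypot(p[0],p[1]); a=np.arctan2(s,p[2])*f/s; return p[0]*a+d["cx"],p[1]*a+d["cy"]
def fishplane(d,u,v,z):
    f=210/np.tan(np.radians(d["vertical_fov"]/2)); R=np.array(d["R"]);t=np.array(d["t"]); q=np.array([u-d["cx"],v-d["cy"]]); r=np.hypot(*q); a=r/f
    w=R.T@np.array([*(q/r*np.sin(a)),np.cos(a)]); c=-R.T@t; return (c+w*(z-c[2])/w[2])[:2]
E
python3 - <<'E'
import cv2,numpy as np
a=cv2.imread("pics/top0.png")[190:250,205:345]; b=cv2.imread("pics/scene0.png")[190:290,235:335]
a=cv2.resize(a,None,fx=5.7,fy=5.7,interpolation=cv2.INTER_CUBIC)
cv2.imwrite("pics/c1.png",a[:, :798])
cv2.imwrite("pics/c2.png",cv2.resize(b,None,fx=6,fy=6,interpolation=cv2.INTER_CUBIC))
E
```

```text
(no output)
```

View pics/c1.png

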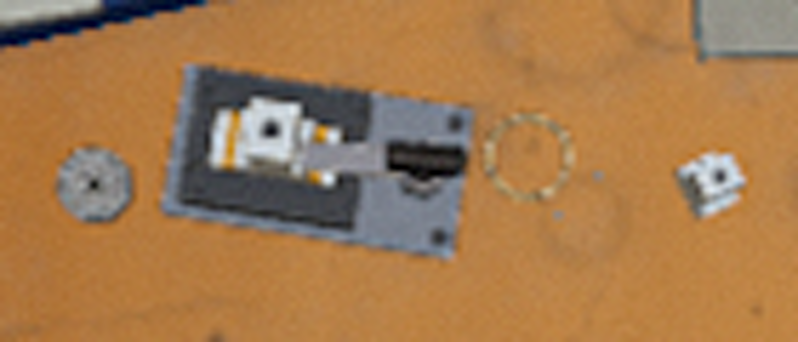

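View pics/c2.png

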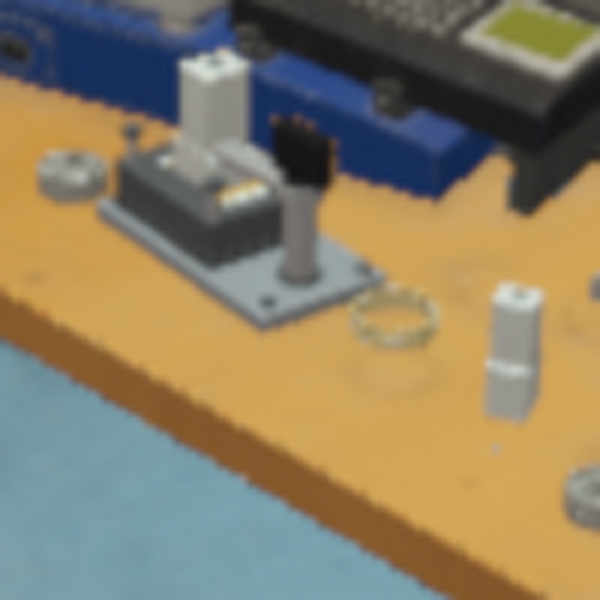

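The top crop shows two blocks: one seated in the nest at top px (252,212), under the strap, and a loose one at (330,222). The seated one is larger and fits the description; the loose one is the smaller look-alike. Plate corners in the crop are at (188,65), (475,107), (452,258) and (162,212), the knob bar at (427,159), and the ring lies just right of the plate.

```bash
cat > m.py <<'E'
from h import *
d=vision.get_image("top")
C=[(188,65),(475,107),(452,258),(162,212)]
P=np.array([onplane(d,205+u/5.7,190+v/5.7,.01) for u,v in C])
L=np.array([[.037,.051],[.037,-.091],[-.037,-.091],[-.037,.051]])
# rigid fit
Pc=P-P.mean(0);Lc=L-L.mean(0); a=np.arctan2((Lc[:,0]*Pc[:,1]-Lc[:,1]*Pc[:,0]).sum(),(Lc*Pc).sum())
R=np.array([[np.cos(a),-np.sin(a)],[np.sin(a),np.cos(a)]]);o=P.mean(0)-R@L.mean(0)
print("yaw",a,"origin",o,"res",np.round((P-(L@R.T+o))*1000,1).tolist())
print("knob",R@[0,-.07]+o)
X=lambda u,v,z:np.round(onplane(d,205+u/5.7,190+v/5.7,z),4)
print("blocktop px",X(270,128,.094),"knob px",X(427,157,.089),"bar ends",X(388,157,.089),X(467,157,.089))
print("ring",X(529,157,.005),"disc",X(95,184,.014))
s=ctrl.get_obs(); print(s["tool_pos"],Ro.from_rotvec(s["tool_rot"]).as_matrix().round(3).tolist())
E
python3 m.py
```

```text
yaw -0.1357541503879166 origin [0.48251535 0.04271458] res [[-1.1, -1.0], [0.2, 0.7], [0.2, 0.9], [0.7, -0.6]]
knob [ 0.47304172 -0.02664139]
blocktop px [0.4833 0.0439] knob px [ 0.4722 -0.0264] bar ends [ 0.4719 -0.009 ] [ 0.4725 -0.0444]
ring [ 0.4838 -0.0785] disc [0.4659 0.1295]
[ 0.22345343 -0.58327546  0.30290146] [[0.934, 0.358, -0.0], [0.358, -0.934, 0.002], [0.0, -0.002, -1.0]]
```

Emit:
drive_tool:
  rows:
    - [[0.033,-0.033,0.003],0]
    - [[0.033,-0.033,0.003],0]
    - [[0.033,-0.033,0.003],0]
    - [[0.033,-0.033,0.003],0]
    - [[0.033,-0.033,0.003],0]
    - [[0.033,-0.033,0.003],0]
    - [[0.033,-0.033,0.003],0]
    - [[0.033,-0.033,0.003],0]
    - [[0.033,-0.033,0.003],0]
    - [[0.033,-0.033,0.003],0]
  jaw: 0.3

```text
t: 1.15
tool_pos: [0.4139, -0.1555, 0.2737]
tool_rot: [3.089, 0.571, 0.001]
contact_force: [-0.4, -1.4, 0.7]
opening: 0.0598
grip_force: 0.0
```

Emit:
drive_tool:
  rows:
    - [[0.033,-0.033,0.003],0]
    - [[0.033,-0.033,0.003],0]
    - [[0.033,-0.033,0.003],-0.14]
    - [[0,0,0],-0.14]
    - [[0,0,0],-0.14]
    - [[0,0,0],-0.14]
    - [[0,0,0],-0.14]
    - [[0,0,0],-0.14]
    - [[0,0,0],-0.14]
    - [[0,0,0],-0.14]

```text
t: 2.15
tool_pos: [0.4705, -0.0295, 0.2645]
tool_rot: [-2.307, -2.131, 0.001]
contact_force: [0.7, -0.2, 0.4]
opening: 0.06
grip_force: 0.0
```

```bash
cat > w.py <<'E'
import sys
from h import *
d=vision.get_image("wrist"); cv2.imwrite(sys.argv[1],d["image"])
import pickle; pickle.dump(d,open("w.pkl","wb"))
s=ctrl.get_obs(); print(d["vertical_fov"],np.round(s["tool_pos"],4),Ro.from_rotvec(s["tool_rot"]).as_matrix().round(3).tolist())
for n,X in dict(knob=[.473,-.0266,.089],block=[.483,.0435,.094]).items(): print(n,np.round(fish(d,np.array(X)),1))
E
python3 w.py pics/w1.png
```

```text
65.70646984690485 [ 0.4705 -0.0295  0.2646] [[0.076, 0.997, -0.001], [0.997, -0.076, 0.0], [0.0, -0.001, -1.0]]
knob [281.4 204.4]
block [287.7 113.7]
```

View pics/w1.png

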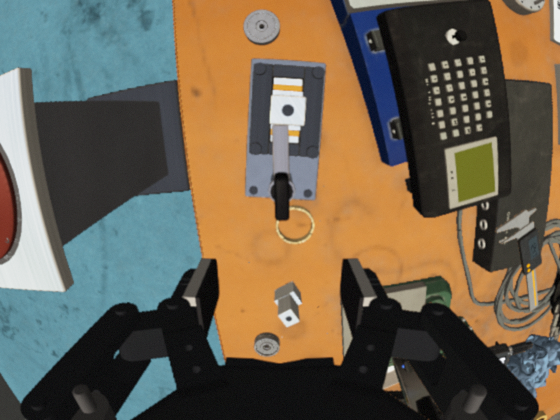

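The wrist view shows the knob bar around (282,196), the strap running up to the block handle top at (287,110), and the brass ring just below the knob at (295,225).

Run:
```python
from h import *
import pickle
d=pickle.load(open("w.pkl","rb")); im=d["image"]
g=cv2.cvtColor(im,cv2.COLOR_BGR2GRAY)
m=np.zeros_like(g); m[165:225,262:302]=(g[165:225,262:302]<45)*255
n,l,st,ce=cv2.connectedComponentsWithStats(m); k=1+np.argmax(st[1:,4]); print(st[k],ce[k])
pts=np.argwhere(l==k)[:,::-1]; print(cv2.minAreaRect(pts.astype(np.float32)))
hs=cv2.cvtColor(im,cv2.COLOR_BGR2HSV); m=np.zeros_like(g); m[92:128,265:310]=((hs[92:128,265:310,2]>225)&(hs[92:128,265:310,1]<20))*255
n,l2,st2,ce2=cv2.connectedComponentsWithStats(m); k2=1+np.argmax(st2[1:,4]); print("blk",st2[k2],ce2[k2])
print("block",fishplane(d,287.3,110,.094))
for p in [(282,196)]: print(p,fishplane(d,*p,.089))
cv2.imwrite("pics/w1c.png",cv2.resize(im[80:240,235:335],None,fx=3.7,fy=3.7,interpolation=cv2.INTER_CUBIC))
```

```text
[272 173  20  47 677] [281.39734121 195.36927622]
((281.5, 196.0), (46.0, 19.0), 90.0)
blk [270  96  34  28 690] [286.99275362 109.98405797]
block [0.48291918 0.04623092]
(282, 196) [ 0.47398624 -0.0198142 ]
```

View pics/w1c.png

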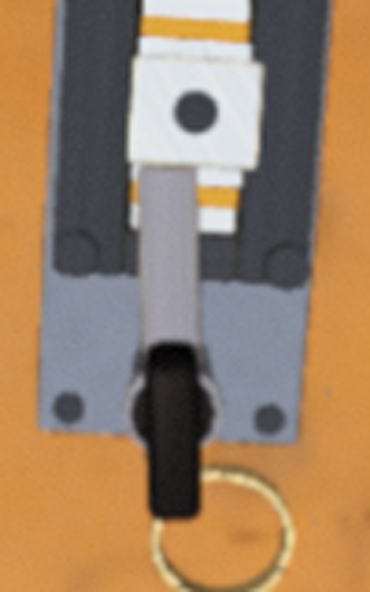

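Emit:
drive_tool:
  rows:
    - [[0.005,0.002,0.012],0]
    - [[0,0,0.025],0]
    - [[0,0,0.03],0]
    - [[0,0,0.03],0]
    - [[0,0,0.02],0]
    - [[0,0,0.01],0]
    - [[0,0,0],0]

```text
t: 2.9
tool_pos: [0.4719, -0.0243, 0.1357]
tool_rot: [-2.313, -2.121, 0.004]
contact_force: [-0.4, 0.6, -0.0]
opening: 0.0596
grip_force: 0.0
```

Emit:
drive_tool:
  rows:
    - [[0,0,0],0]
    - [[0,0,0],0]
    - [[0,0,0],0]
    - [[0,0,0],0]
    - [[0,0,0],0]
    - [[0,0,0],0]
  jaw: 1
  grip_force: 40

```text
t: 3.5
tool_pos: [0.4728, -0.0247, 0.1392]
tool_rot: [-2.313, -2.124, 0.002]
contact_force: [-6.0, 2.0, 7.1]
opening: 0.0113
grip_force: 40.8
```

Emit:
drive_tool:
  rows:
    - [[0,0,-0.002],-0.1]
    - [[0,0,0],-0.14]
    - [[0,0,0],-0.14]
    - [[0,0,0],-0.14]
    - [[0,0,0],-0.14]
    - [[0,0,0],-0.14]
    - [[0,0,0],-0.14]
    - [[0,0,0],-0.14]
    - [[0,0,0],-0.14]
    - [[0,0,0],-0.14]

```text
t: 4.5
tool_pos: [0.4742, -0.0236, 0.1394]
tool_rot: [0.456, 3.104, 0.006]
contact_force: [8.3, 5.0, -10.2]
opening: 0.0113
grip_force: 41.0
```

Emit:
drive_tool:
  rows:
    - [[0,0,0],-0.02]
    - [[0,0,0],0]
    - [[0,0,0],0]

```text
t: 4.8
tool_pos: [0.4742, -0.0236, 0.1395]
tool_rot: [0.437, 3.106, 0.007]
contact_force: [9.0, 5.5, -10.2]
opening: 0.011
grip_force: 43.8
```

```bash
python3 w.py pics/w2.png
python3 - <<'E'
from h import *
print({k:np.round(v,3) for k,v in ctrl.get_obs().items() if k in("q","wrist_torque","contact_force","tool_rot")})
im=vision.get_image("top")["image"]; cv2.imwrite("pics/t2.png",cv2.resize(im[180:260,205:345],None,fx=5,fy=5,interpolation=cv2.INTER_CUBIC))
E
```

```text
65.70646984690485 [ 0.4742 -0.0236  0.1394] [[-0.961, 0.276, 0.005], [0.276, 0.961, 0.004], [-0.004, 0.005, -1.0]]
knob [271.7 292.4]
block [431.4 273.3]
{'q': array([-0.209, -0.151,  2.098,  0.005,  1.19 , -1.502]), 'tool_rot': array([0.437, 3.106, 0.007]), 'contact_force': array([  9.084,   4.549, -11.075]), 'wrist_torque': array([ 0.75 , -1.337, -0.899])}
```

View pics/w2.png

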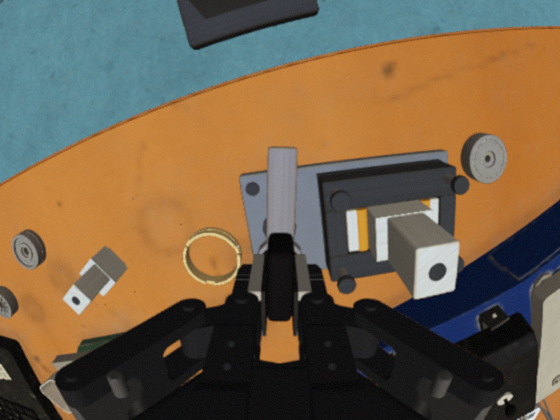

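The strap (image (283,190)) now points to the robot, off the block, and the yaw corresponds to about 1.42 rad on the knob. The wrist torque shows it is against the stop. I'll release with a small opening, lift and turn towards the block.

Emit:
drive_tool:
  rows:
    - [[0,0,0],0]
    - [[0,0,0],0]
    - [[0,0,0],0]
    - [[0,0,-0.015],0]
    - [[0,0,-0.03],0]
    - [[0,0,-0.03],0]
    - [[0,0,-0.03],0]
  jaw: 0.75

```text
t: 5.6
tool_pos: [0.473, -0.0248, 0.2463]
tool_rot: [0.432, 3.112, -0.0]
contact_force: [1.2, -0.3, -0.2]
opening: 0.0214
grip_force: 0.0
```

Emit:
drive_tool:
  rows:
    - [[0,0,0],0.143]
    - [[0,0,0],0.143]
    - [[0,0,0],0.143]
    - [[0,0,0],0.143]
    - [[0,0,0],0.143]
    - [[0,0,0],0.143]
    - [[0,0,0],0.143]
    - [[0,0,0],0.143]
    - [[0,0,0],0.143]
    - [[0,0,0],0.143]
  jaw: 0.35

```text
t: 6.6
tool_pos: [0.4732, -0.0249, 0.2453]
tool_rot: [2.372, 2.059, 0.0]
contact_force: [-0.3, 1.0, -0.4]
opening: 0.0555
grip_force: 0.0
```

```bash
python3 w.py pics/w3.png
python3 - <<'E'
import cv2
a=cv2.imread("pics/w3.png")[40:240,200:400];cv2.imwrite("pics/w3c.png",cv2.resize(a,None,fx=3,fy=3,interpolation=cv2.INTER_CUBIC))
E
```

```text
65.70646984690485 [ 0.4731 -0.0249  0.2453] [[0.144, 0.99, 0.0], [0.99, -0.144, -0.0], [-0.0, 0.0, -1.0]]
knob [278.3 218.1]
block [278.4 120.8]
```

View pics/w3c.png

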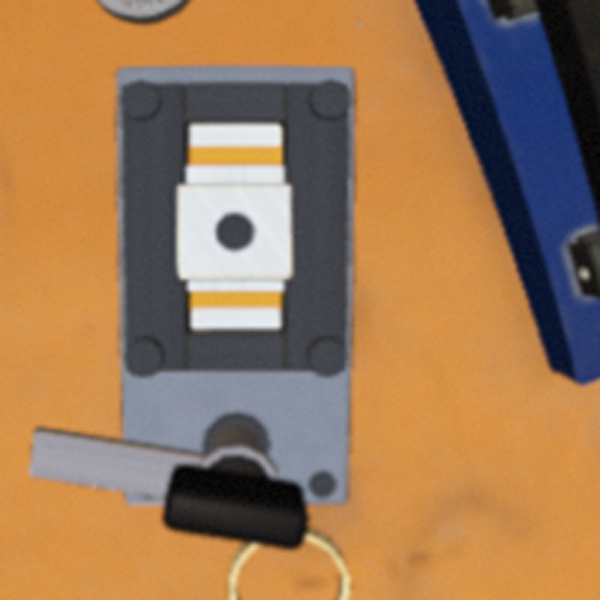

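The strap is clear to the left. Block hole at wrist pixel (278,117), i.e. about (0.483, 0.0455); axes aligned. Two blocks again: seated (278,117), used; the loose one is outside the crop. I grip across x, so that the block can pivot in the pads about the rocking axis, because the tool cannot tilt.

Emit:
drive_tool:
  rows:
    - [[0.035,0,0],0]
    - [[0.036,0,0],0]
    - [[0,0,0.02],0]
    - [[0,0,0.03],0]
    - [[0,0,0.03],0]
    - [[0,0,0.02],0]
    - [[0,0,0],0]

```text
t: 7.35
tool_pos: [0.4804, 0.0457, 0.1417]
tool_rot: [-2.361, -2.066, 0.008]
contact_force: [-0.8, 0.1, -0.1]
opening: 0.0553
grip_force: 0.0
```

Emit:
drive_tool:
  rows:
    - [[0,0,0],0]
    - [[0,0,0],0]
    - [[0,0,0],0]
    - [[0,0,0],0]
    - [[0,0,0],0]
    - [[0,0,0],0]
  jaw: 1
  grip_force: 25

```text
t: 7.95
tool_pos: [0.4835, 0.0455, 0.1469]
tool_rot: [2.365, 2.066, 0.002]
contact_force: [-1.7, 0.5, 6.7]
opening: 0.0257
grip_force: 26.4
```

Emit:
drive_tool:
  rows:
    - [[0.002,0,-0.0003],0]
    - [[0.002,0,-0.0003],0]
    - [[0.002,0,-0.0003],0]
    - [[0.002,0,-0.0003],0]
    - [[0,0,0],0]

```text
t: 8.45
tool_pos: [0.4841, 0.0517, 0.1472]
tool_rot: [2.362, 2.065, -0.005]
contact_force: [-4.3, -7.8, 4.3]
opening: 0.0254
grip_force: 25.4
```

```bash
cat > s.py <<'E'
import sys
from h import *
s=ctrl.get_obs(); print({k:np.round(s[k],4).tolist() for k in("t","tool_pos","contact_force","wrist_torque")})
d=vision.get_image("wrist"); cv2.imwrite(sys.argv[1],d["image"])
cv2.imwrite(sys.argv[1][:-4]+"c.png",cv2.resize(d["image"][170:420,140:420],None,fx=2.4,fy=2.4))
E
python3 s.py pics/r1.png
```

```text
{'t': 8.45, 'tool_pos': [0.4841, 0.0517, 0.1472], 'contact_force': [-4.2842, -7.8422, 4.2722], 'wrist_torque': [-1.5067, 0.6735, -0.0253]}
```

View pics/r1c.png

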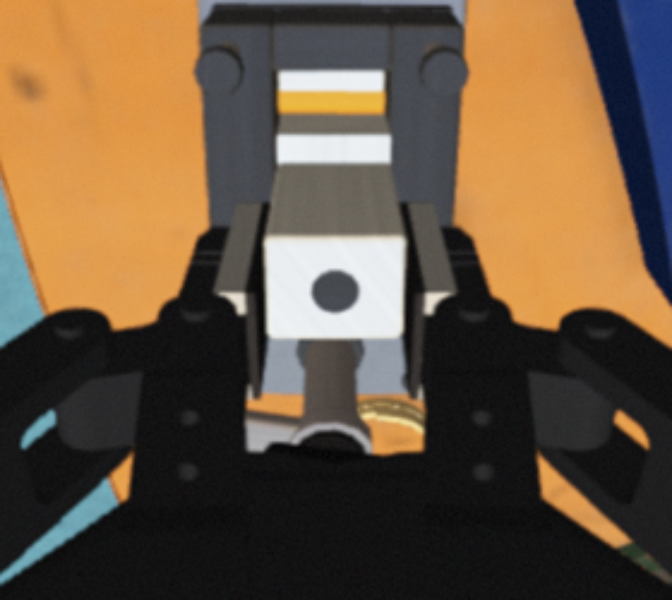

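The picture shows the handle held between both pads, its top hole at crop (335,292), the foot-ledge strip at rows 133–163 and the handle's +y face at rows 163–235. These edges give the lean.

```bash
cat > tilt.py <<'E'
from h import *
import sys
s=ctrl.get_obs(); d=vision.get_image("wrist"); g=cv2.cvtColor(d["image"],cv2.COLOR_BGR2GRAY).astype(float)
if len(sys.argv)>1: cv2.imwrite(sys.argv[1],d["image"])
p=g[185:310,266:276].mean(1); dp=np.diff(p)
# edges: dark->bright (ledge outer), bright->dark (handle base), dark->bright (handle top edge)
e=[(185.5+i+.0,int(dp[i])) for i in range(1,len(dp)-1) if abs(dp[i])>18 and abs(dp[i])>=abs(dp[i-1]) and abs(dp[i])>=abs(dp[i+1])]
ax=np.array([.144,.99])
print("edges",[(r,v,*(round(float(ax@fishplane(d,271,r,z))*1000,1) for z in(.052,.094))) for r,v in e])
print({k:np.round(s[k],4).tolist() for k in("t","tool_pos","contact_force","wrist_torque")})
E
python3 tilt.py
```

```text
edges [(198.5, 69, 150.8, 162.8), (207.5, -30, 145.8, 159.1), (216.5, -32, 140.8, 155.3), (225.5, 70, 135.6, 151.5), (237.5, -65, 128.5, 146.2), (267.5, 52, 109.8, 132.3), (284.5, -21, 98.4, 123.8), (298.5, 21, 88.5, 116.3)]
{'t': 8.5, 'tool_pos': [0.4841, 0.0517, 0.1473], 'contact_force': [-4.5541, -7.2813, 3.8918], 'wrist_torque': [-1.4584, 0.6643, -0.0257]}
```

Lean is about 0.09 rad left, as intended. Now I swing right with a 2 mm rise.

Emit:
drive_tool:
  rows:
    - [[0.001,0,0],0]
    - [[-0.002,0,-0.0002],0]
    - [[-0.002,0,-0.0002],0]
    - [[-0.002,0,-0.0002],0]
    - [[-0.002,0,-0.0002],0]
    - [[-0.002,0,-0.0002],0]
    - [[-0.002,0,-0.0002],0]
    - [[-0.002,0,-0.0002],0]
    - [[-0.002,0,-0.0002],0]
    - [[-0.002,0,0],0]

```text
t: 9.55
tool_pos: [0.4822, 0.0393, 0.1487]
tool_rot: [-2.364, -2.063, -0.011]
contact_force: [0.2, 11.3, 5.5]
opening: 0.0258
grip_force: 25.0
```

```bash
python3 tilt.py
```

```text
edges [(194.5, -33, 141.2, 152.0), (203.5, -24, 136.2, 148.3), (217.5, 53, 128.3, 142.3), (229.5, -61, 121.3, 137.1), (266.5, 47, 98.4, 120.0), (282.5, -24, 87.8, 112.0), (295.5, 24, 78.6, 105.2), (307.5, -70, 69.8, 98.5)]
{'t': 9.55, 'tool_pos': [0.4822, 0.0393, 0.1487], 'contact_force': [0.2444, 11.2573, 5.4645], 'wrist_torque': [2.0877, 0.1759, -0.0631]}
```

Emit:
drive_tool:
  rows:
    - [[-0.002,0,0],0]
    - [[-0.002,0,0],0]
    - [[-0.002,0,0],0]
    - [[0,0,0],0]

```text
t: 10.0
tool_pos: [0.4815, 0.0333, 0.1492]
tool_rot: [-2.364, -2.063, -0.011]
contact_force: [-1.3, 11.6, 6.3]
opening: 0.0255
grip_force: 25.2
```

```bash
python3 tilt.py
```

```text
edges [(211.5, 52, 125.5, 138.8), (223.5, -57, 118.6, 133.6), (266.5, 42, 92.2, 113.8), (281.5, -24, 82.2, 106.2), (294.5, 23, 73.0, 99.4), (305.5, -73, 64.9, 93.3)]
{'t': 10.0, 'tool_pos': [0.4815, 0.0333, 0.1492], 'contact_force': [-1.2921, 11.5677, 6.2675], 'wrist_torque': [2.1601, 0.2678, -0.0935]}
```

Emit:
drive_tool:
  rows:
    - [[0.0022,0,0],0]
    - [[0.0022,0,0],0]
    - [[0.0022,0,-0.0003],0]
    - [[0.0022,0,-0.0003],0]
    - [[0.0022,0,-0.0003],0]
    - [[0.0022,0,-0.0003],0]
    - [[0.0022,0,-0.0003],0]
    - [[0.0022,0,-0.0003],0]
    - [[0.0022,0,-0.0003],0]
    - [[0.0022,0,-0.0003],0]

```text
t: 11.05
tool_pos: [0.4838, 0.05, 0.151]
tool_rot: [2.361, 2.064, -0.009]
contact_force: [-3.5, -10.6, 4.8]
opening: 0.0253
grip_force: 25.9
```

```bash
python3 tilt.py
```

```text
edges [(193.5, 68, 150.6, 162.0), (202.5, -30, 145.5, 158.2), (211.5, -29, 140.4, 154.4), (223.5, 63, 133.4, 149.1), (235.5, -64, 126.2, 143.7), (267.5, 50, 105.9, 128.4), (284.5, -19, 94.2, 119.7), (297.5, 23, 84.7, 112.6)]
{'t': 11.05, 'tool_pos': [0.4838, 0.05, 0.151], 'contact_force': [-3.547, -10.5509, 4.7841], 'wrist_torque': [-2.0927, 0.7786, -0.0051]}
```

Emit:
drive_tool:
  rows:
    - [[0.002,0,-0.0002],0]
    - [[0.002,0,-0.0002],0]
    - [[-0.003,0,0],0]
    - [[-0.003,0,0],0]
    - [[-0.003,0,-0.0004],0]
    - [[-0.003,0,-0.0004],0]
    - [[-0.003,0,-0.0004],0]
    - [[-0.003,0,-0.0004],0]
    - [[-0.003,0,-0.0004],0]
    - [[-0.003,0,-0.0004],0]

```text
t: 12.1
tool_pos: [0.4816, 0.0351, 0.1537]
tool_rot: [-2.364, -2.063, -0.01]
contact_force: [0.3, 11.6, 4.2]
opening: 0.0254
grip_force: 25.8
```

```bash
python3 tilt.py
```

```text
edges [(194.5, -20, 135.6, 146.5), (213.5, 52, 124.7, 138.2), (225.5, -46, 117.5, 132.8), (267.5, 44, 90.9, 112.7), (282.5, -24, 80.6, 104.9), (295.5, 23, 71.2, 97.7), (296.5, 23, 70.4, 97.2), (307.5, -69, 62.0, 90.8)]
{'t': 12.1, 'tool_pos': [0.4816, 0.0351, 0.1537], 'contact_force': [0.326, 11.6181, 4.2262], 'wrist_torque': [1.9883, -0.0864, -0.0557]}
```

Emit:
drive_tool:
  rows:
    - [[-0.002,0,0],0]
    - [[0.003,0,0],0]
    - [[0.003,0,0],0]
    - [[0.003,0,-0.0004],0]
    - [[0.003,0,-0.0004],0]
    - [[0.003,0,-0.0004],0]
    - [[0.003,0,-0.0004],0]
    - [[0.003,0,-0.0004],0]
    - [[0.003,0,-0.0004],0]
    - [[0.002,0,0],0]

```text
t: 13.15
tool_pos: [0.4848, 0.0551, 0.1567]
tool_rot: [2.362, 2.065, -0.004]
contact_force: [-2.6, -5.6, 3.9]
opening: 0.0257
grip_force: 27.9
```

Emit:
drive_tool:
  rows:
    - [[-0.003,0,0],0]
    - [[-0.003,0,0],0]
    - [[-0.003,0,-0.0004],0]
    - [[-0.003,0,-0.0004],0]
    - [[-0.003,0,-0.0004],0]
    - [[-0.003,0,-0.0004],0]
    - [[-0.003,0,-0.0004],0]
    - [[-0.002,0,-0.0002],0]

```text
t: 13.95
tool_pos: [0.4821, 0.0349, 0.1594]
tool_rot: [-2.365, -2.066, -0.007]
contact_force: [-1.6, 5.2, 8.3]
opening: 0.0256
grip_force: 29.0
```

```bash
python3 tilt.py pics/r4.png
```

```text
edges [(191.5, -43, 135.4, 146.0), (194.5, 25, 133.7, 144.7), (215.5, 51, 121.2, 135.2), (228.5, -58, 113.2, 129.0), (271.5, 45, 84.7, 107.3), (286.5, -25, 73.9, 99.0), (300.5, 26, 63.2, 90.8)]
{'t': 13.95, 'tool_pos': [0.4821, 0.0349, 0.1594], 'contact_force': [-1.5788, 5.2293, 8.3267], 'wrist_torque': [1.2846, 0.3897, 0.0171]}
```

Emit:
drive_tool:
  rows:
    - [[0.003,0,0],0]
    - [[0.003,0,-0.0004],0]
    - [[0.003,0,-0.0004],0]
    - [[0.003,0,-0.0004],0]
    - [[0.002,0,-0.0004],0]
    - [[0,0,0],0]

```text
t: 14.6
tool_pos: [0.4832, 0.0469, 0.1595]
tool_rot: [2.364, 2.066, -0.003]
contact_force: [-0.8, -4.5, 4.9]
opening: 0.0255
grip_force: 28.7
```

```bash
python3 tilt.py pics/r5.png; python3 -c "
import cv2
a=[cv2.resize(cv2.imread('pics/r%s.png'%i)[170:330,180:380],None,fx=1.9,fy=1.9) for i in ('1','5')]
cv2.imwrite('pics/r5c.png',cv2.hconcat(a))"
```

```text
edges [(189.5, 62, 147.9, 158.5), (199.5, -24, 142.0, 154.1), (204.5, -32, 139.1, 151.8), (221.5, 64, 128.8, 143.9), (233.5, -54, 121.3, 138.2), (270.5, 50, 96.6, 119.4), (286.5, -23, 84.9, 110.5), (301.5, 22, 73.4, 101.7)]
{'t': 14.6, 'tool_pos': [0.4832, 0.0469, 0.1595], 'contact_force': [-0.802, -4.534, 4.8877], 'wrist_torque': [-1.0602, 0.2935, 0.0117]}
```

View pics/r5c.png

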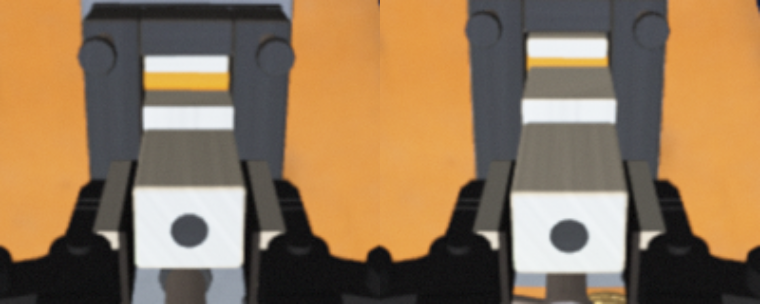

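Beside the first picture, the foot's side face has grown from about 12 to 30 rows while the nest's screw heads keep their look: the block has risen and the nest is down. Two more rocking swings with a rise.

Emit:
drive_tool:
  rows:
    - [[0.003,0,0],0]
    - [[0.003,0,-0.0004],0]
    - [[0.002,0,-0.0004],0]
    - [[-0.003,0,0],0]
    - [[-0.003,0,-0.0004],0]
    - [[-0.003,0,-0.0004],0]
    - [[-0.003,0,-0.0004],0]
    - [[-0.003,0,-0.0004],0]
    - [[-0.002,0,-0.0004],0]

```text
t: 15.55
tool_pos: [0.4815, 0.0382, 0.1617]
tool_rot: [2.366, 2.066, -0.001]
contact_force: [-0.4, 1.0, -1.5]
opening: 0.0256
grip_force: 28.5
```

Emit:
drive_tool:
  rows:
    - [[0.003,0,0],0]
    - [[0.003,0,-0.0004],0]
    - [[0.003,0,-0.0004],0]
    - [[0.003,0,-0.0004],0]
    - [[0,0,0],0]
    - [[0,0,0],0]

```text
t: 16.15
tool_pos: [0.4834, 0.0508, 0.1631]
tool_rot: [2.366, 2.067, -0.0]
contact_force: [0.2, 0.0, -1.8]
opening: 0.0253
grip_force: 28.5
```

```bash
python3 tilt.py pics/r6.png
```

```text
edges [(191.5, 18, 149.9, 160.7), (194.5, 62, 148.1, 159.3), (204.5, -30, 142.1, 154.7), (213.5, -48, 136.6, 150.5), (229.5, 64, 126.5, 142.7), (241.5, -68, 118.7, 136.7), (269.5, 47, 99.5, 122.0), (286.5, -26, 86.9, 112.3), (301.5, 23, 75.2, 103.3)]
{'t': 16.15, 'tool_pos': [0.4834, 0.0508, 0.1631], 'contact_force': [0.1545, 0.0232, -1.8449], 'wrist_torque': [-0.0188, 0.0001, 0.0246]}
```

Free: only the block's weight (1.8 N) is on the tool. I lift it clear.

Emit:
drive_tool:
  rows:
    - [[0,0,-0.001],0]
    - [[0,0,-0.002],0]
    - [[0,0,-0.003],0]
    - [[0,0,-0.004],0]
    - [[0,0,-0.004],0]
    - [[0,0,-0.004],0]
    - [[0,0,-0.003],0]
    - [[0,0,0],0]
    - [[0,0,0],0]
    - [[0,0,0],0]

```text
t: 17.2
tool_pos: [0.4832, 0.0506, 0.1839]
tool_rot: [-2.366, -2.066, 0.001]
contact_force: [-0.1, 0.0, -1.3]
opening: 0.0257
grip_force: 28.5
```

```bash
python3 tilt.py pics/r7.png
python3 - <<'E'
from h import *
R=.042
d=vision.get_image("top"); im=d["image"]; d2=vision.get_image("scene"); cv2.imwrite("pics/s7.png",d2["image"])
w=cv2.imread("pics/r7.png")
from h import fishplane
import pickle
dw=vision.get_image("wrist"); ax=np.array([.144,.99]); g=cv2.cvtColor(dw["image"],cv2.COLOR_BGR2GRAY).astype(float)
s=ctrl.get_obs(); dz=s["tool_pos"][2]-.1469+.002
p=g[185:310,266:276].mean(1); dp=np.diff(p)
base=185.5+30+np.argmin(dp[30:70]); top=185.5+70+np.argmax(dp[70:95])
a,b=ax@fishplane(dw,271,base,.052+dz),ax@fishplane(dw,271,top,.094+dz)
print(base,top,"tilt",(b-a)/.042,"handle top y",b-.011, "nominal .1146; underside above mouth",dz-.02)
E
```

```text
edges [(186.5, 63, 147.7, 157.8), (195.5, -23, 141.7, 153.1), (203.5, -43, 136.4, 148.8), (229.5, 65, 118.3, 134.5), (241.5, -70, 109.6, 127.6), (269.5, 50, 88.2, 110.7), (286.5, -27, 74.2, 99.6), (301.5, 23, 61.1, 89.2)]
{'t': 17.2, 'tool_pos': [0.4832, 0.0506, 0.1839], 'contact_force': [-0.0941, 0.0023, -1.262], 'wrist_torque': [-0.0332, 0.0664, 0.016]}
241.5 269.5 tilt 0.12345280936674632 handle top y 0.12054648484120271 nominal .1146; underside above mouth 0.01899164142489009
```

```bash
python3 -c "
from station import ctrl
print(ctrl.finish_job())"
```

```text
the job is handed in; nothing more can be done
None
```

I turned the knob to its stop, rocked the block free and handed in the job with the gripper holding it about 18 mm above the nest, leaning about 0.1 rad (limit 0.2). No upward pull on the nest showed in the force readings, and I did not re-measure the other parts or see the judge's result.

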